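# Load a tube into the push-to-open tube reader

## Robot

A 7-joint arm with a two-finger parallel gripper is mounted at the origin on a cart in front of the work surface, level with it; the furniture and walls round the work are solid. World frame = base frame: x ahead of the robot, y to its left, z up, the work surface at z = 0. Lengths are in m, angles in rad, forces in N, time in s.
With the tool pointing down it reaches from about 0.425 to 0.875 m from the base axis. Payload 4.7 kg.
Tool frame: the origin (TCP) lies between the finger pads; the fingertips stand 14 mm ahead of it and the grasp point (between the pads) lies 5 mm behind it; z points along the fingers, y is the line along which they close (so a half turn about z gives the same grasp; the last joint's range is limited). The gripper opens to 87 mm and grips with 3 to 60 N. Pads are 19 mm wide; open, the fingers measure 117 mm over their backs; the gripper's body (75 mm by 190 mm) begins 51 mm behind the grasp point.
Start: joints at [1.224, 0.321, -0.07, 1.45, 0.023, 1.371, -0.057], TCP at [0.229, -0.608, 0.237] pointing down, gripper open.
Joint ranges: [-2.86, 2.86], [-0.3, 2.09], [-1.38, 1.24], [0.06, 2.45], [-1.56, 4.7], [0.09, 2.05], [-2.69, 2.69]. Speed limits (rad/s): [2.57, 2.57, 3.14, 3.14, 3.14, 3.14, 3.14].

## Interface

Orientations are given as a rotation vector (axis times angle).
In Python, from bench import ctrl gives the robot as it stands.
- The arm moves only by the shell command python3 -m inch 'ROWS' [OPENING] [FORCE]. ROWS is JSON, a list of rows, each a list of 6 numbers: the shift along the world's x, y, z in mm, then the turn, a rotation vector about the world's x, y, z in degrees. In form: [[tx, ty, tz, rx, ry, rz], ...]. A call has 1 to 20 rows; each row is the pose to reach, as a shift and turn from the pose commanded when the call began; what a row does not reach only later rows make up. A row lasts 1/8 s, in which the tool goes at most 62.5 mm and 10.7 degrees, less where a joint would pass 70% of its speed; a pose out of reach is approached as far as the arm can. A call with a gripper value outside its range is refused whole. OPENING is the finger opening in mm, from 0 to 87, set as the call begins (- or left out, the last holds). The fingers move at their own pace and stop on an object; FORCE is the grip in N (left out, the last holds). Time passes only in rows, so rows that repeat a pose let the fingers close. It gives the time, the measured TCP pose, the force, the opening and the grip force at its end, in the units of the state.
- ctrl.get_state(): the state, without advancing time (a new reading comes with each control period).
- ctrl.get_image(name): name is "scene" or "top" or "wrist"; returns (picture, depth): 480x640x3 uint8, red, green, blue; 480x640 float32, m along the optical axis (not along the pixel's ray), 0 where there is no reading.
- ctrl.camera_params(name): a dict with "mtx" (3x3 intrinsics, pixels), "dist_coeffs" ([k1, k2, p1, p2, k3] as OpenCV has them; the pictures are not rectified), "T" (4x4, takes a point from camera to world coordinates). Camera axes: x right, y down, z forward; pixel columns grow to the right and rows downward; lengths in m; the calibration is good to about 2 mm. A picture is of the moment at which its call begins: read the wrist's pose just before it. camera_params takes no time and is no camera call; for the wrist camera it gives the pose at the moment of the call.
- ctrl.close_job(): hands the job in; it is judged then, once.
The state is a dict: "time": time; "joint_positions": joint angles; "qd": joint speeds; "joint_torque": joint torques, N m; "position": TCP position; "tool_rot": TCP orientation; "ft_force": force on the tool from outside, world axes, zero at the start; "torque": the same for the moment, N m; "grip_width": opening from 0.0 (shut) to 1.0 (fully open); "grip_force": force on a finger pad.
Only numpy, scipy, OpenCV 4.12 (cv2) and the standard library are available. Lean on these libraries where they do the work, as an engineer would, in place of code of your own. Each camera call takes 0.05 s, during which the arm holds its last target. There are 200 camera calls.

## Task

The blue lid of the tube reader is held shut by a push-push latch. Press the lid gently down to free it and let it spring open, put the yellow-capped sample tube from its stand upright and fully home in the reader's well, then swing the lid shut and press it gently until it latches. Never force the lid, and leave the jars, the dish and the pen where they are.

Things in the scene. Friction and masses are not known exactly. Their poses are not given: they have to be found in the camera images.
- reader: White and grey bench-top tube reader, fixed. Footprint 176 mm (its x) by 136 mm (its y); origin at the centre of its underside; its front faces its own -x; z up. Shoulder 50 mm high; on it a grey deck 150 x 100 mm whose top is 76 mm high; the well is a round hole in the deck. The lid (a blue hood) is hinged along y at the back.
- lid (a joint): Hinge of the blue hooded lid, parallel to the reader's y, rad: 0 latched shut, 1.45 fully open (nearly upright), negative when pressed below the latched height. A damped spring always urges it open (about 2 N at the pad) and swings it fully open within 3 s once it is free. Pushing it shut at a moderate pace takes 2 to 4 N.
- press_pad (a point): Centre of the black rubber pad (30 x 50 mm) on the lid's flat top, moving with the lid. Latched: 127.5 mm above the worktop, 141 mm in front of and 49.5 mm above the hinge line; the lid's front edge is 25 mm further forward, its half-width 59 mm. Top 4 mm thick, skirts hang 53 mm, a steel tongue under the pad 88 mm. Axes are the lid's: x to the back, z out of the top face.
- latch (a point): Slot in the deck, 66 mm in front of the reader's origin, above the hidden push-push latch. To free the lid press the pad to a firm stop, then let go. The stop lies 8 to 19 mm below the latched height, different in each unit; it lets go only in the last 1 mm. To relatch, shut the lid, press to the firm stop, let go: it rises back to 0. Moving slowly, 2 to 5 N are felt up to the stop; over 30 N is forcing it.
- lid_hinge (a point): Point on the lid's hinge line, in the middle of the lid's width: 75 mm behind the reader's origin, 78 mm above the worktop.
- well (a point): Centre of the well's mouth, level with the deck (76 mm above the worktop), 35 mm in front of the reader's origin. The well is a vertical round hole of 19 mm diameter with a 2 mm chamfer, 62 mm deep with a flat floor, so a tube that is home has its middle 17.5 mm below the mouth and its cap wholly above the deck.
- tube_mid (a point): Middle (half-way up) of the sample tube: 89 mm tall, body 16 mm in diameter, yellow cap 20 mm in diameter on its top 18 mm, 10 to 20 g, loose. It stands upright in the stand, 10 mm above the worktop, so that its top is 99 mm high. The cap is where to grasp it.
- stand: Small grey tube stand with a black foot (52 x 52 mm), fixed, 52 mm high, with one hole of 19 mm in which the tube stands; origin at the centre of its underside. To the left or right of the reader.
- jar_red: Bystander: specimen jar with a red lid, 64 mm in diameter, 77 mm tall, loose; origin at the centre of its underside.
- jar_yellow: Bystander: specimen jar with a yellow lid, 64 mm in diameter, 77 mm tall, loose; origin at the centre of its underside.
- dish: Bystander: pale petri dish, 91 mm in diameter, 16 mm tall, loose; origin at the centre of its underside.
- marker_blue: Bystander: blue marker pen lying down, 125 mm long, 15 mm thick, loose; origin under its middle.

How it is judged:
On the way, in this order (a step that is already met when the one before it is completed fails the run):
1. the lid has been freed and has sprung open (value of joint lid above 1.2 rad), for 0.2 s.
2. the tube stands home in the well (z of tube_mid in the frame of well below -0.013 m and horizontal distance between tube_mid and well below 0.006 m and angle between tube_mid's own z axis and vertical below 0.12 rad), for 0.2 s.
At the end, for the whole second after the job is handed in: The lid is latched: it stays by itself within 0.03 rad of 0. The tube stands in the well under it: middle at least 13 mm below the well's mouth (home: 17.5 mm), within 6 mm of its axis, tilted less than 0.12 rad (all of step 2 and value of joint lid between -0.03 and 0.03 rad and velocity of joint lid below 0.05 rad/s); the robot touches nothing.
It fails at once if the robot presses or pulls the lid with more than 30 N (contact force between any of the fingers, the arm and lid above 30 N).
It fails at once if a jar, the dish or the pen is pushed more than 20 mm from its place (distance of any of jar_red, jar_yellow, dish, marker_blue from where it was at the start of the episode above 0.02 m).
It also fails if it takes over 64 s, if anything falls off the work surface, if the arm or the gripper's body presses on something with over 40 N, if the wrist force passes 120 N, or if a joint passes its speed limit or range.

## Working session

There is one attempt and no reset: what is moved stays moved. The work goes in short steps, Python scripts to look and compute and a shell command to move; the robot and the scene stay as the last step left them, time stands still between calls to the robot, and variables do not carry over. Pictures are saved under pics/ and viewed, at most 11 in all, crops included, and the job is handed in when it is done.

```bash
mkdir -p pics; ls
python3 - <<'E'
from bench import ctrl
import cv2,numpy as np
s=ctrl.get_state();print(s)
for n in("scene","top"):
    im,d=ctrl.get_image(n);p=ctrl.camera_params(n);np.savez(f"pics/{n}.npz",im=im,d=d,**{k:np.array(v) for k,v in p.items()})
    cv2.imwrite(f"pics/{n}.png",im[:,:,::-1]);print(n,p)
E
```

```text
pics
{'time': 0.0, 'joint_positions': array([ 1.22411393,  0.32182033, -0.07006595,  1.45168566,  0.02261685,
        1.3708118 , -0.0568821 ]), 'qd': array([ 0.00172476,  0.00180508,  0.00017336, -0.0002394 ,  0.00042628,
       -0.0011431 ,  0.00046702]), 'joint_torque': array([-5.16740620e-04, -4.91288245e+01, -4.03890945e-01, -3.12530172e+01,
       -6.39386172e-02,  4.36903350e-02,  1.60134718e-04]), 'position': array([ 0.22920196, -0.60767421,  0.23545774]), 'tool_rot': array([-3.08875530e+00, -5.63362410e-01,  7.33894638e-04]), 'ft_force': array([0.65411157, 0.57338389, 0.28012083]), 'torque': array([-0.04436923,  0.02223448,  0.03960301]), 'grip_force': 0.0, 'grip_width': 0.9972203729765694}
scene {'mtx': array([[545.19412414,   0.        , 324.0724933 ],
       [  0.        , 545.19412414, 233.95175013],
       [  0.        ,   0.        ,   1.        ]]), 'dist_coeffs': array([-0.00815249,  0.        ,  0.        ,  0.        ,  0.        ]), 'T': array([[-6.61221353e-01, -3.92994898e-01,  6.39015909e-01,
        -3.17717749e-01],
       [-7.50190848e-01,  3.46253515e-01, -5.63313585e-01,
         7.15449502e-01],
       [ 1.17860318e-04, -8.51858858e-01, -5.23771393e-01,
         7.80201125e-01],
       [ 0.00000000e+00,  0.00000000e+00,  0.00000000e+00,
         1.00000000e+00]])}
top {'mtx': array([[499.37793066,   0.        , 325.26783028],
       [  0.        , 499.37793066, 236.77494579],
       [  0.        ,   0.        ,   1.        ]]), 'dist_coeffs': array([-0.11193232,  0.        ,  0.        ,  0.        ,  0.        ]), 'T': array([[-0.01521878, -0.9981777 ,  0.05839244,  0.452944  ],
       [-0.99979561,  0.01596877,  0.01239894, -0.00421403],
       [-0.0133088 , -0.05819181, -0.9982167 ,  1.26773834],
       [ 0.        ,  0.        ,  0.        ,  1.        ]])}
```

View pics/top.png

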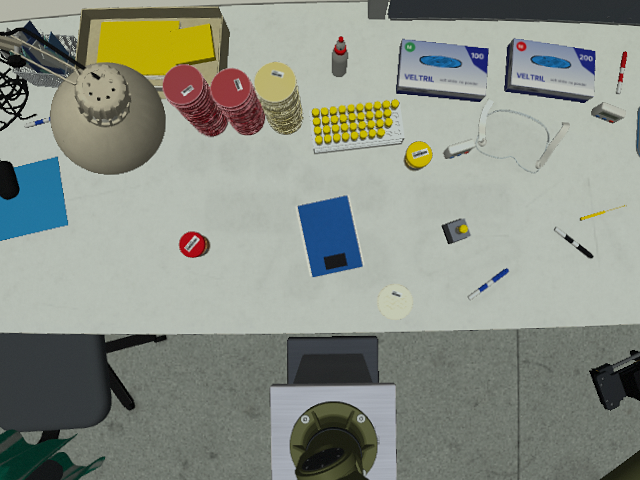

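View pics/scene.png

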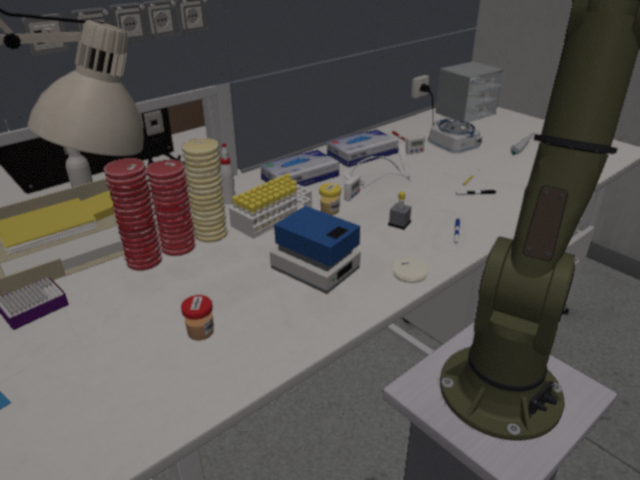

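The top view shows the lid with its corners around (300,205)–(362,268), the pad near (335,261), and the tube cap near (463,229) on the stand. The dish is at (395,302) and the pen at (489,284). In the scene view the lid is shut.

```bash
cat > h.py <<'E'
import cv2,numpy as np
def ray(p,uv,z):
    uv=np.array(uv,float).reshape(-1,1,2);n=cv2.undistortPoints(uv,np.array(p["mtx"]),np.array(p["dist_coeffs"])).reshape(-1,2)
    T=np.array(p["T"]);d=np.c_[n,np.ones(len(n))]@T[:3,:3].T
    return T[:3,3]+d*((z-T[2,3])/d[:,2])[:,None]
def big(m):
    c,_=cv2.findContours(m.astype(np.uint8),cv2.RETR_EXTERNAL,cv2.CHAIN_APPROX_NONE);return max(c,key=cv2.contourArea)
def cen(c):
    m=cv2.moments(c);return [m["m10"]/m["m00"],m["m01"]/m["m00"]]
def mask(im,lo,hi,box=None):
    m=cv2.inRange(cv2.cvtColor(im,cv2.COLOR_RGB2HSV),lo,hi)
    if box:
        k=np.zeros_like(m);k[box[1]:box[3],box[0]:box[2]]=1;m=m*k
    return m>0
E
python3 - <<'E'
from h import *
for n,bl,bt in(("top",(285,180,375,290),(445,215,480,240)),("scene",(265,200,370,275),(392,188,412,206))):
    p=np.load(f"pics/{n}.npz");im=p["im"]
    c=big(mask(im,(100,120,40),(125,255,255),bl))
    if n=="top":
        h=cv2.convexHull(c);w=ray(p,h.reshape(-1,2),.1275)[:,:2].astype(np.float32);print("lid",cv2.minAreaRect(w),cv2.boxPoints(cv2.minAreaRect(w)))
    hull=np.zeros(im.shape[:2],np.uint8);cv2.fillPoly(hull,[cv2.convexHull(c)],1)
    pad=big((im.max(2)<60)&(hull>0));print(n,"pad",cen(pad),ray(p,cen(pad),.1275),cv2.minAreaRect(ray(p,pad.reshape(-1,2),.1275)[:,:2].astype(np.float32)))
    y=big(mask(im,(20,120,100),(35,255,255),bt));print("cap",cv2.contourArea(y),cen(y),ray(p,cen(y),.099 if n=="top" else .092),cv2.boundingRect(y))
p=np.load("pics/top.npz");im=p["im"]
c=big(mask(im,(100,120,40),(125,255,255),(460,260,515,305)));print("pen",ray(p,cv2.boxPoints(cv2.minAreaRect(c)),.01)[:,:2])
print("dish,jarR,jarY",ray(p,[[395,302]],.016),ray(p,[[193,244],[419,155]],.077))
E
```

```text
lid ((0.5217404365539551, 0.00014944374561309814), (0.1654389202594757, 0.11568113416433334), 11.306788444519043) [[ 0.42928606  0.04064924]
 [ 0.45196682 -0.07278669]
 [ 0.6141948  -0.04035035]
 [ 0.59151405  0.07308558]]
top pad [335.040293040293, 260.8915750915751] [[ 0.46418882 -0.01150316  0.1275    ]] ((0.4642142653465271, -0.011513128876686096), (0.02786373347043991, 0.047786787152290344), 11.19186019897461)
cap 48.0 [463.0, 228.5] [[ 0.53566327 -0.3148488   0.099     ]] (459, 225, 9, 8)
scene pad [318.2826267664173, 247.5451648656137] [[0.44423593 0.06071117 0.1275    ]] ((0.45092445611953735, 0.059270188212394714), (0.18957751989364624, 0.14594484865665436), 48.617942810058594)
cap 24.5 [401.23129251700675, 195.01360544217687] [[ 0.53489717 -0.31668612  0.092     ]] (399, 192, 6, 7)
pen [[ 0.41502461 -0.40774818]
 [ 0.44076036 -0.4466343 ]
 [ 0.43125606 -0.45322218]
 [ 0.40554663 -0.41431194]]
dish,jarR,jarY [[ 0.36020935 -0.1603463   0.016     ]] [[ 0.51023466  0.33019272  0.077     ]
 [ 0.71740593 -0.21953308  0.077     ]]
```

```bash
python3 -m inch '[[20,55,0,0,0,-2],[45,110,0,0,0,-4],[70,170,0,0,0,-6],[95,230,0,0,0,-8],[115,290,0,0,0,-9.4],[140,350,0,0,0,-9.4],[165,410,0,0,0,-9.4],[190,470,0,0,0,-9.4],[210,530,-10,0,0,-9.4],[230,580,-30,0,0,-9.4],[235,596,-60,0,0,-9.4],[235,596,-60,0,0,-9.4],[235,596,-60,0,0,-9.4]]' 0 20
python3 - <<'E'
from bench import ctrl
import numpy as np
from scipy.spatial.transform import Rotation as R
s=ctrl.get_state();T=np.array(ctrl.camera_params("wrist")["T"]);r=R.from_rotvec(s["tool_rot"]).as_matrix()
print(s["position"],r.round(3),"cam in tool",r.T@(T[:3,3]-s["position"]),(r.T@T[:3,:3]).round(2),s["grip_width"])
E
```

```text
time: 1.72
position: [0.4644, -0.0133, 0.1769]
tool_rot: [3.126, 0.307, -0.0]
ft_force: [0.5, 0.3, -0.0]
grip_width: 0.004
grip_force: 0.0
[ 0.46441582 -0.01329487  0.17693686] [[ 0.981  0.194 -0.   ]
 [ 0.194 -0.981 -0.001]
 [-0.     0.001 -1.   ]] cam in tool [ 7.31982300e-02  1.39816768e-05 -1.48896509e-01] [[ 0.   -0.96 -0.27]
 [ 1.    0.    0.  ]
 [-0.   -0.27  0.96]] 0.004331808919447787
```

```bash
python3 -m inch '[[0,0,-15,0,0,0],[0,0,-28,0,0,0],[0,0,-33,0,0,0],[0,0,-34,0,0,0],[0,0,-35,0,0,0],[0,0,-36,0,0,0],[0,0,-37,0,0,0],[0,0,-38,0,0,0],[0,0,-39,0,0,0],[0,0,-40,0,0,0],[0,0,-41,0,0,0],[0,0,-42,0,0,0],[0,0,-42,0,0,0]]'; python3 -c "
from bench import ctrl
print(ctrl.get_state()['joint_positions'])"
```

```text
time: 3.35
position: [0.4645, -0.0122, 0.1345]
tool_rot: [3.126, 0.309, 0.0]
ft_force: [-2.3, 0.3, 2.0]
grip_width: 0.007
grip_force: 1.0
[ 0.65030347  0.03804522 -0.6864677   2.00099882  0.02690278  1.11121807
 -1.42177767]
```

```bash
python3 -m inch '[[0,0,-1,0,0,0],[0,0,-2,0,0,0],[0,0,-2,0,0,0]]'
```

```text
time: 3.72
position: [0.4645, -0.0121, 0.1325]
tool_rot: [-3.126, -0.309, -0.0]
ft_force: [-1.5, -0.1, 1.9]
grip_width: 0.005
grip_force: 1.0
```

```bash
python3 -m inch '[[0,0,-1,0,0,0],[0,0,-2,0,0,0],[0,0,-2,0,0,0]]'
```

```text
time: 4.1
position: [0.4645, -0.0121, 0.1305]
tool_rot: [-3.126, -0.309, -0.0]
ft_force: [-0.9, -1.2, 0.8]
grip_width: 0.003
grip_force: 0.8
```

```bash
python3 -m inch '[[0,0,-1,0,0,0],[0,0,-2,0,0,0],[0,0,-2,0,0,0]]'
```

```text
time: 4.47
position: [0.4643, -0.0122, 0.1285]
tool_rot: [3.126, 0.309, -0.0]
ft_force: [-1.2, -0.4, 3.3]
grip_width: 0.006
grip_force: 1.3
```

```bash
python3 -m inch '[[0,0,-1,0,0,0],[0,0,-1,0,0,0]]'
```

```text
time: 4.72
position: [0.4645, -0.0122, 0.1277]
tool_rot: [3.126, 0.309, -0.0]
ft_force: [-2.7, -0.6, 3.1]
grip_width: 0.004
grip_force: 2.0
```

```bash
python3 -m inch '[[0,0,-1,0,0,0],[0,0,-1,0,0,0]]'
```

```text
time: 4.97
position: [0.4644, -0.0122, 0.1272]
tool_rot: [3.126, 0.309, -0.001]
ft_force: [-5.3, -0.8, 8.6]
grip_width: 0.001
grip_force: 4.4
```

```bash
python3 -m inch '[[0,0,-1,0,0,0],[0,0,-1,0,0,0]]'
```

```text
time: 5.22
position: [0.4644, -0.0122, 0.1268]
tool_rot: [3.126, 0.309, -0.001]
ft_force: [-7.3, -1.0, 13.8]
grip_width: 0.005
grip_force: 7.1
```

```bash
python3 -m inch '[[0,0,30,0,0,0],[0,-20,80,0,0,0],[10,-75,90,0,0,-10],[20,-130,90,0,0,-20],[35,-185,90,0,0,-30],[50,-240,90,0,0,-40],[60,-290,90,0,0,-50],[70,-303,90,0,0,-60],[70,-303,90,0,0,-70],[70,-303,90,0,0,-80],[70,-303,90,0,0,-90],[70,-303,90,0,0,-100],[70,-303,90,0,0,-110],[70,-303,90,0,0,-120],[70,-303,90,0,0,-130],[70,-303,90,0,0,-140],[70,-303,90,0,0,-150],[70,-303,90,0,0,-160],[70,-303,90,0,0,-170],[70,-303,90,0,0,-179]]' 87 10
python3 - <<'E'
from bench import ctrl
import cv2,numpy as np
s=ctrl.get_state();print(s["position"],s["joint_positions"])
ims=[]
for n in("wrist","top"):
    p=ctrl.camera_params(n);im,d=ctrl.get_image(n);np.savez(f"pics/{n}2.npz",im=im,d=d,pos=s["position"],rot=s["tool_rot"],**p)
    ims.append(im if n=="wrist" else im[170:320,260:500])
a,b=ims;o=np.zeros((480,800,3),np.uint8);o[:360,:480]=cv2.resize(a,(480,360));o[:200,480:]=cv2.resize(b,(320,200))
cv2.imwrite("pics/m2.png",o[:,:,::-1])
E
```

```text
time: 7.72
position: [0.5106, -0.3776, 0.1699]
tool_rot: [-1.273, 2.751, 0.174]
ft_force: [0.3, -1.0, 0.8]
grip_width: 0.999
grip_force: 0.0
[ 0.51063014 -0.37761972  0.16989337] [-0.16292612  0.67613659  1.24018771  1.5610706  -0.75302454  1.4898211
 -2.69101912]
```

View pics/m2.png

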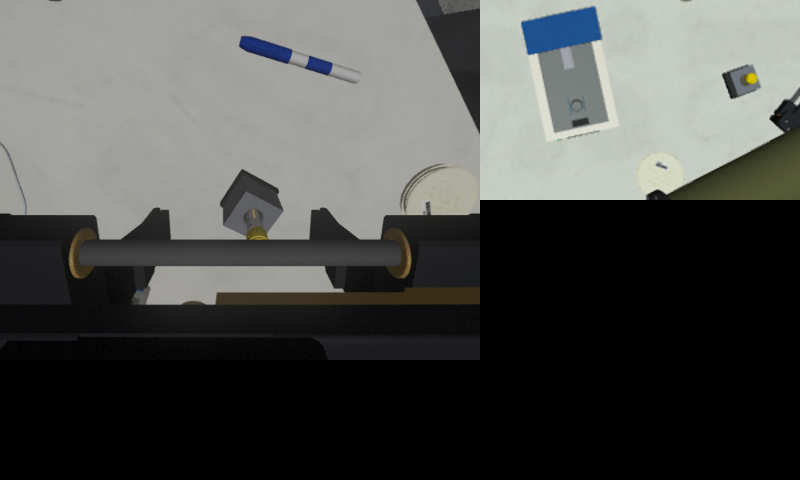

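The lid is open: its underside and the well are visible, with the well at about (577,105) in the crop. The half turn went the wrong way into a joint limit, so I'll unwind it.

```bash
python3 -m inch '[[0,0,20,0,0,10],[0,0,30,0,0,20],[0,0,30,0,0,30],[0,0,30,0,0,40]]'; python3 -c "
from bench import ctrl
print(ctrl.get_state()['joint_positions'])"
```

```text
time: 8.32
position: [0.5118, -0.3766, 0.2024]
tool_rot: [-2.177, 2.169, 0.221]
ft_force: [0.1, -0.2, -0.6]
grip_width: 1.001
grip_force: 0.0
[-0.09243483  0.62711275  1.10333804  1.4416817  -0.58429218  1.56576114
 -2.11651868]
```

```bash
python3 -m inch '[[5,15,0,0,0,10],[10,30,0,0,0,20],[15,45,0,0,0,30],[23,61,0,0,0,40],[23,61,0,0,0,50],[23,61,0,0,0,60],[23,61,0,0,0,70],[23,61,0,0,0,80],[23,61,0,0,0,90],[23,61,0,0,0,100],[23,61,0,0,0,110],[23,61,0,0,0,120],[23,61,0,0,0,130],[23,61,0,0,0,140],[23,61,0,0,0,150],[23,61,0,0,0,160],[23,61,0,0,0,170],[23,61,0,0,0,180],[23,61,0,0,0,190],[23,61,0,0,0,200]]'
cat > turn.py <<'E'
from bench import ctrl
import numpy as np
from scipy.spatial.transform import Rotation as R
s=ctrl.get_state();a=np.radians(191.3);x=np.array([np.cos(a),np.sin(a),0]);z=np.array([0,0,-1.])
M=np.c_[x,np.cross(z,x),z];r=R.from_rotvec(s["tool_rot"])
d=R.from_matrix(M)*r.inv()
print("pos",s["position"].round(4),"j",s["joint_positions"].round(2),"turn deg",np.degrees(d.as_rotvec()).round(2),"z",r.as_matrix()[:,2].round(3))
E
python3 turn.py
```

```text
time: 10.82
position: [0.5347, -0.3152, 0.2027]
tool_rot: [1.708, 2.448, -0.051]
ft_force: [0.4, -0.1, -0.3]
grip_width: 1.003
grip_force: 0.0
pos [ 0.5347 -0.3152  0.2027] j [-0.05  0.18  0.57  1.73 -0.05  1.1   0.88] turn deg [ 1.15  9.91 80.94] z [ 0.108 -0.117 -0.987]
```

```bash
python3 -m inch '[[0,0,0,0.1,1.2,10],[0,0,0,0.3,2.4,20],[0,0,0,0.4,3.7,30],[0,0,0,0.6,4.9,40],[0,0,0,0.7,6.1,50],[0,0,0,0.9,7.4,60],[0,0,0,1,8.6,70],[0,0,0,1.15,9.9,80.9],[0,0,0,1.15,9.9,80.9]]'; python3 turn.py
python3 - <<'E'
from h import *
from bench import ctrl
T=None
for n in("wrist","top"):
    p=ctrl.camera_params(n);im,d=ctrl.get_image(n);np.savez(f"pics/{n}3.npz",im=im,d=d,**p)
    cv2.imwrite(f"pics/{n}3.png",im[:,:,::-1])
    # generic yellow blobs
    m=mask(im,(20,120,60),(35,255,255));c,_=cv2.findContours(m.astype(np.uint8),0,1)
    for k in c:
        if cv2.contourArea(k)>25: print(n,cv2.boundingRect(k),ray(p,cen(k),.099).round(4))
E
```

```text
time: 11.95
position: [0.5347, -0.3154, 0.2022]
tool_rot: [-0.296, 3.127, -0.006]
ft_force: [0.4, 0.1, 0.4]
grip_width: 0.997
grip_force: 0.0
pos [ 0.5347 -0.3154  0.2022] j [ 0.15  0.28  0.41  1.59 -0.11  1.29  2.34] turn deg [0.23 0.05 0.48] z [ 0.001 -0.004 -1.   ]
wrist (305, 226, 28, 31) [[ 0.5318 -0.3171  0.099 ]]
top (581, 211, 24, 9) [[ 0.5639 -0.6363  0.099 ]]
top (405, 141, 27, 27) [[ 0.7135 -0.2131  0.099 ]]
top (312, 108, 10, 37) [[0.788  0.0269 0.099 ]]
top (330, 107, 11, 36) [[ 0.7908 -0.016   0.099 ]]
top (321, 107, 10, 37) [[0.7896 0.0056 0.099 ]]
top (338, 105, 12, 37) [[ 0.7936 -0.0372  0.099 ]]
top (348, 99, 51, 42) [[ 0.8034 -0.1044  0.099 ]]
top (96, 21, 120, 54) [[1.0066 0.4295 0.099 ]]
```

View pics/wrist3.png

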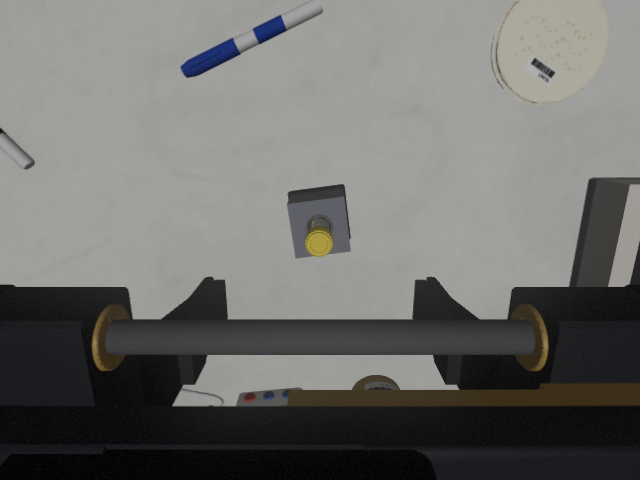

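The wrist view shows the cap top at about (319,243), between the fingers in y and on target. Now I'll descend and grip.

```bash
python3 -m inch '[[-1,-1,-40,0.2,0,0.5],[-1,-1,-75,0.2,0,0.5],[-1,-1,-100,0.2,0,0.5],[-1,-1,-113,0.2,0,0.5],[-1,-1,-113,0.2,0,0.5],[-1,-1,-113,0.2,0,0.5]]' 50; python3 turn.py;  python3 -m inch '[[0,0,0,0,0,0],[0,0,0,0,0,0],[0,0,0,0,0,0],[0,0,0,0,0,0],[0,0,0,0,0,0],[0,0,0,0,0,0]]' 5 12; python3 turn.py
```

```text
time: 12.8
position: [0.5331, -0.3174, 0.0901]
tool_rot: [-0.309, 3.125, -0.001]
ft_force: [-2.1, -0.1, 0.4]
grip_width: 0.582
grip_force: 0.0
pos [ 0.5331 -0.3174  0.0901] j [ 0.17  0.38  0.39  1.71 -0.16  1.08  2.39] turn deg [0.03 0.08 0.02] z [ 0.001 -0.001 -1.   ]
time: 13.55
position: [0.5324, -0.3169, 0.0889]
tool_rot: [0.309, -3.126, -0.001]
ft_force: [-0.6, -0.6, 0.6]
grip_width: 0.22
grip_force: 12.0
pos [ 0.5324 -0.3169  0.0889] j [ 0.17  0.38  0.39  1.71 -0.16  1.08  2.39] turn deg [-0.02 -0.03 -0.01] z [-0.  0. -1.]
```

```bash
python3 -m inch '[[0,0,30,0,0,0],[0,0,65,0,0,0],[0,0,100,0,0,0],[0,0,100,0,0,0]]'
python3 - <<'E'
from h import *
from bench import ctrl
p=np.load("pics/top2.npz");print(ray(p,[[332.7,248.8]],.076))
c=cv2.resize(p["im"][225:285,300:370],None,fx=6,fy=6,interpolation=cv2.INTER_CUBIC)
q=ctrl.camera_params("scene");im,d=ctrl.get_image("scene");np.savez("pics/scene4.npz",im=im,d=d,**q)
s=cv2.resize(im[200:300,260:370],None,fx=3.3,fy=3.3,interpolation=cv2.INTER_CUBIC)
o=np.zeros((365,800,3),np.uint8);o[:360,:420]=c;o[:330,430:793]=s;cv2.imwrite("pics/m4.png",o[:,:,::-1])
E
python3 turn.py
```

```text
time: 14.05
position: [0.5339, -0.3181, 0.1922]
tool_rot: [-0.309, 3.122, -0.004]
ft_force: [-0.6, -0.3, 0.2]
grip_width: 0.223
grip_force: 12.0
[[ 0.49362261 -0.00671434  0.076     ]]
pos [ 0.5329 -0.3174  0.19  ] j [ 0.16  0.29  0.41  1.61 -0.12  1.26  2.36] turn deg [ 0.03  0.1  -0.  ] z [ 0.002 -0.001 -1.   ]
```

View pics/m4.png

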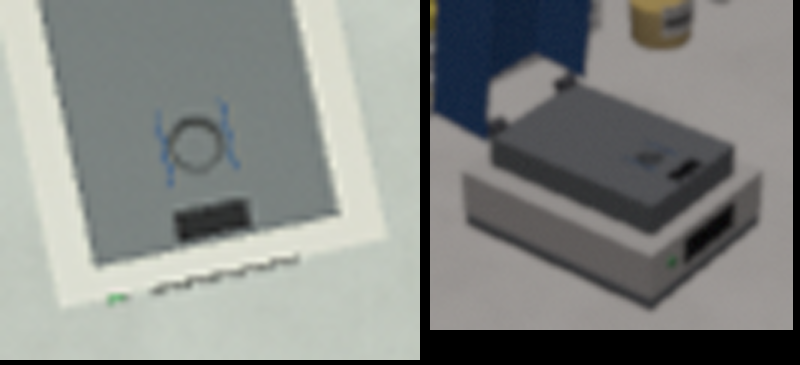

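In the top crop the well ring is centred at (195,145). In the scene crop the well is at (650,158), and the lid is fully up behind it. I'll carry the tube above the well.

```bash
python3 -m inch '[[-5,40,0,0,0,0],[-10,90,0,0,0,0],[-15,140,0,0,0,0],[-22,190,0,0,0,0],[-30,240,0,0,0,0],[-37,290,0,0,0,0],[-39,311,0,0,0,0],[-39,311,0,0,0,0],[-39,311,-15,0,0,0],[-39,311,-15,0,0,0]]'; python3 turn.py
python3 - <<'E'
from h import *
from bench import ctrl
q=ctrl.camera_params("scene");print("well scene",ray(q,[[326.4,247.5]],.076),"top",ray(ctrl.camera_params("top"),[[332.1,248.75]],.076))
p=ctrl.camera_params("wrist");im,d=ctrl.get_image("wrist");np.savez("pics/wrist5.npz",im=im,d=d,**p)
im2,_=ctrl.get_image("scene")
o=np.zeros((480,800,3),np.uint8);o[:,:440]=im[:,100:540];o[:360,440:]=cv2.resize(im2[190:290,270:370],(360,360),interpolation=cv2.INTER_CUBIC);cv2.imwrite("pics/m5.png",o[:,:,::-1])
E
```

```text
time: 15.35
position: [0.492, -0.0077, 0.1716]
tool_rot: [0.305, -3.122, -0.0]
ft_force: [-0.4, -1.4, -0.3]
grip_width: 0.222
grip_force: 12.0
pos [ 0.492  -0.0077  0.1716] j [-0.22  0.03  0.18  1.92 -0.01  1.19  1.73] turn deg [ 0.02 -0.26  0.15] z [-0.005 -0.    -1.   ]
well scene [[ 0.4917853  -0.00551442  0.076     ]] top [[ 0.49376457 -0.00528423  0.076     ]]
```

View pics/m5.png

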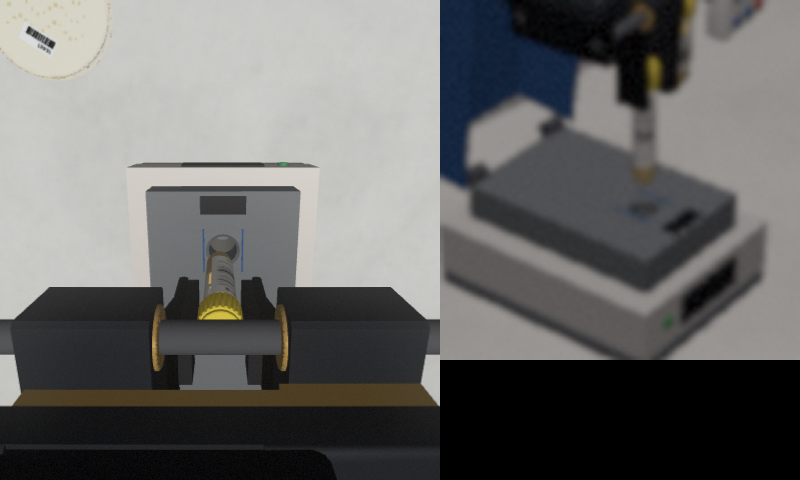

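The wrist view shows the well at about (323,248) in full-frame pixels, with the tube just in front of and above it. In the scene crop the tube bottom is near (642,175) and the well at (643,208).

Run:
```python
from h import *
from bench import ctrl
p=np.load("pics/wrist5.npz");im=p["im"]
print("well wrist",ray(p,[[323,248],[322.5,248]],.076))
T=np.linalg.inv(p["T"]);s=ctrl.get_state()["position"]
P=np.array([[s[0],s[1],s[2]+dz] for dz in(.010,-.02,-.05,-.079)])
def proj(q,P):
    T=np.linalg.inv(np.array(q["T"]));return cv2.projectPoints(P,cv2.Rodrigues(T[:3,:3])[0],T[:3,3],np.array(q["mtx"]),np.array(q["dist_coeffs"]))[0].reshape(-1,2)
print("tube axis pred wrist",proj(p,P).round(1))
print("scene",proj(ctrl.camera_params("scene"),P).round(1))
c=im[225:335,280:370];o=cv2.resize(c,None,fx=5,fy=5,interpolation=cv2.INTER_CUBIC)
cv2.imwrite("pics/c5.png",o[:,:,::-1])
```

```text
well wrist [[ 0.49047947 -0.00561786  0.076     ]
 [ 0.49054467 -0.00594802  0.076     ]]
tube axis pred wrist [[320.3 330.1]
 [320.2 298.9]
 [320.1 276.3]
 [320.1 259.6]]
scene [[326.7 207.5]
 [326.7 218.9]
 [326.6 230.1]
 [326.6 240.6]]
```

View pics/c5.png

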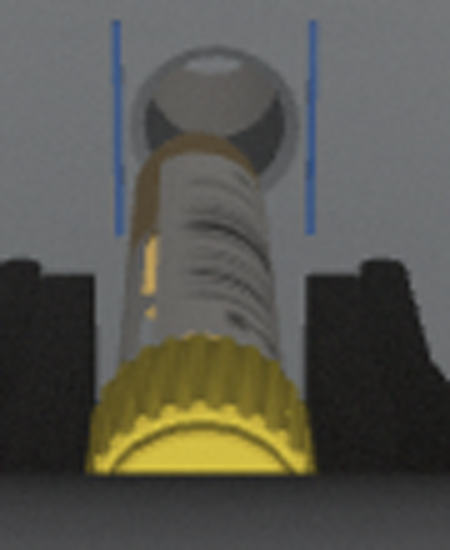

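```bash
python3 -m inch '[[0,2,0,0,0,0],[0,2,-7,0,0,0],[0,2,-12,0,0,0],[0,2,-16,0,0,0],[0,2,-20,0,0,0],[0,2,-24,0,0,0],[0,2,-28,0,0,0],[0,2,-28,0,0,0]]'; python3 turn.py
```

```text
time: 16.45
position: [0.4958, -0.0041, 0.1487]
tool_rot: [-0.309, 3.121, 0.0]
ft_force: [-2.1, -1.0, 12.0]
grip_width: 0.218
grip_force: 12.0
pos [ 0.4958 -0.0041  0.1487] j [-0.22  0.05  0.18  1.95 -0.01  1.14  1.73] turn deg [-0.04  0.31  0.01] z [ 0.005  0.001 -1.   ]
```

```bash
python3 -m inch '[[0,0,6,0,0,0],[0,0,14,0,0,0],[0,0,14,0,0,0],[0,0,14,0,0,0],[0,0,14,0,0,0],[0,0,14,0,0,0]]'; python3 turn.py
cat > look.py <<'E'
from h import *
from bench import ctrl
import sys
for _ in range(3):
    print(ctrl.get_state()["position"].round(4));p=ctrl.camera_params("wrist");im,d=ctrl.get_image("wrist")
s=ctrl.get_state()["position"]
def proj(q,P):
    T=np.linalg.inv(np.array(q["T"]));return cv2.projectPoints(P,cv2.Rodrigues(T[:3,:3])[0],T[:3,3],np.array(q["mtx"]),np.array(q["dist_coeffs"]))[0].reshape(-1,2)
P=np.array([[s[0],s[1],s[2]+dz] for dz in(.010,-.03,-.079)]);print("axis",proj(p,P).round(1))
o=cv2.resize(im[225:335,275:375],None,fx=5,fy=5,interpolation=cv2.INTER_CUBIC)
cv2.imwrite(f"pics/{sys.argv[1]}.png",o[:,:,::-1]);np.savez(f"pics/{sys.argv[1]}.npz",im=im,d=d,**p)
E
python3 look.py w6
```

```text
time: 17.2
position: [0.4932, -0.0039, 0.1595]
tool_rot: [0.309, -3.125, -0.001]
ft_force: [-0.1, 0.3, 0.2]
grip_width: 0.215
grip_force: 12.0
pos [ 0.4932 -0.0039  0.1595] j [-0.22  0.04  0.18  1.94 -0.01  1.17  1.73] turn deg [-0.02 -0.07 -0.  ] z [-0.001  0.    -1.   ]
[ 0.4932 -0.0039  0.1595]
[ 0.4932 -0.0039  0.1596]
[ 0.4932 -0.0039  0.1597]
axis [[319.6 326.1]
 [319.6 287.4]
 [319.6 256.9]]
```

View pics/w6.png

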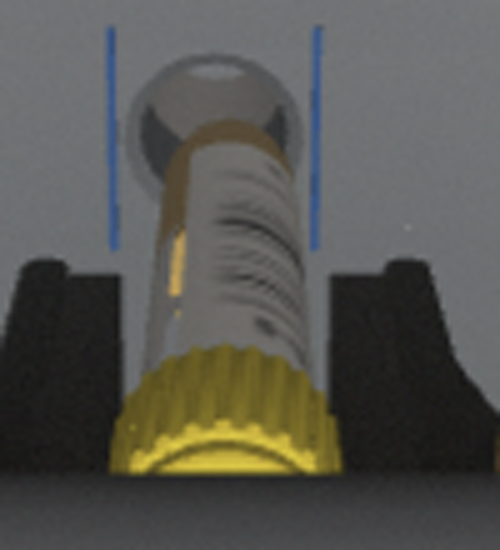

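The well circle is centred near (214,139) in the crop and the tube axis near x=230, so the tube is about 2 mm too far to +y. I'll work out the x offset from the same picture.

Run:
```python
from h import *
p=np.load("pics/w6.npz");print(ray(p,[[317.9,252.8]],.076),ray(p,[[317.9,225+11]],.076),ray(p,[[300.4,252],[335.4,252]],.076))
p=np.load("pics/wrist5.npz");print(ray(p,[[323.1,225+9]],.076))
# fit well circle: dark/edge points
```

```text
[[ 0.49229109 -0.00523217  0.076     ]] [[ 0.48131994 -0.00741592  0.076     ]] [[ 0.49396885 -0.01635469  0.076     ]
 [ 0.48955606  0.0056801   0.076     ]]
[[ 0.48091355 -0.00746343  0.076     ]]
```

```bash
python3 -m inch '[[-0.6,-1.8,0,0,0,0],[-0.6,-1.8,0,0,0,0],[-0.6,-1.8,-5,0,0,0],[-0.6,-1.8,-9,0,0,0],[-0.6,-1.8,-13,0,0,0],[-0.6,-1.8,-16,0,0,0],[-0.6,-1.8,-19,0,0,0],[-0.6,-1.8,-19,0,0,0]]'; python3 turn.py
```

```text
time: 18.35
position: [0.4926, -0.0057, 0.1405]
tool_rot: [0.309, -3.125, -0.001]
ft_force: [0.6, -0.3, -0.5]
grip_width: 0.215
grip_force: 12.0
pos [ 0.4926 -0.0057  0.1405] j [-0.22  0.06  0.18  1.96 -0.01  1.13  1.74] turn deg [-0.02 -0.07 -0.  ] z [-0.001  0.    -1.   ]
```

```bash
python3 -m inch '[[0,0,-8,0,0,0],[0,0,-16,0,0,0],[0,0,-24,0,0,0],[0,0,-32,0,0,0],[0,0,-38,0,0,0],[0,0,-42,0,0,0],[0,0,-45,0,0,0],[0,0,-46,0,0,0],[0,0,-46,0,0,0]]'
```

```text
time: 19.48
position: [0.4928, -0.0057, 0.0949]
tool_rot: [0.309, -3.126, -0.001]
ft_force: [-0.4, -0.3, 0.1]
grip_width: 0.22
grip_force: 12.0
```

```bash
python3 -m inch '[[0,0,-1,0,0,0],[0,0,-2,0,0,0],[0,0,-2,0,0,0]]'; python3 -m inch '[[0,0,0,0,0,0],[0,0,0,0,0,0],[0,0,0,0,0,0]]' 45; python3 -m inch '[[0,0,15,0,0,0],[0,0,45,0,0,0],[0,0,80,0,0,0],[0,0,80,0,0,0],[0,0,80,0,0,0],[0,0,80,0,0,0]]'
python3 - <<'E'
from h import *
from bench import ctrl
p=ctrl.camera_params("wrist");im,d=ctrl.get_image("wrist");np.savez("pics/w7.npz",im=im,d=d,**p)
y=big(mask(im,(20,120,60),(35,255,255),(200,200,440,300)));print(cv2.boundingRect(y),cen(y),ray(p,cen(y),.103));u,v=map(int,cen(y));dd=np.median(d[v-2:v+3,u-2:u+3])
n=cv2.undistortPoints(np.array([[[u,v]]],float),p["mtx"],p["dist_coeffs"]).ravel();print("3d",p["T"]@np.array([n[0]*dd,n[1]*dd,dd,1]))
im2,_=ctrl.get_image("scene")
o=np.zeros((480,800,3),np.uint8);o[:,:440]=im[:,100:540];o[:360,440:]=cv2.resize(im2[190:290,270:370],(360,360),interpolation=cv2.INTER_CUBIC);cv2.imwrite("pics/m7.png",o[:,:,::-1])
E
```

```text
time: 19.85
position: [0.4927, -0.0057, 0.0928]
tool_rot: [0.309, -3.126, -0.001]
ft_force: [-0.5, 0.3, -0.6]
grip_width: 0.216
grip_force: 12.0
time: 20.23
position: [0.4927, -0.0057, 0.0928]
tool_rot: [0.309, -3.126, -0.001]
ft_force: [0.0, 0.3, 0.0]
grip_width: 0.465
grip_force: 0.0
time: 20.98
position: [0.492, -0.0058, 0.1719]
tool_rot: [0.309, -3.124, -0.001]
ft_force: [-0.2, -0.6, -0.2]
grip_width: 0.514
grip_force: 0.0
(305, 238, 32, 37) [320.3703703703703, 256.2193135543921] [[ 0.48812624 -0.00603926  0.103     ]]
3d [ 0.48776595 -0.00634058  0.1038325   1.        ]
```

View pics/m7.png

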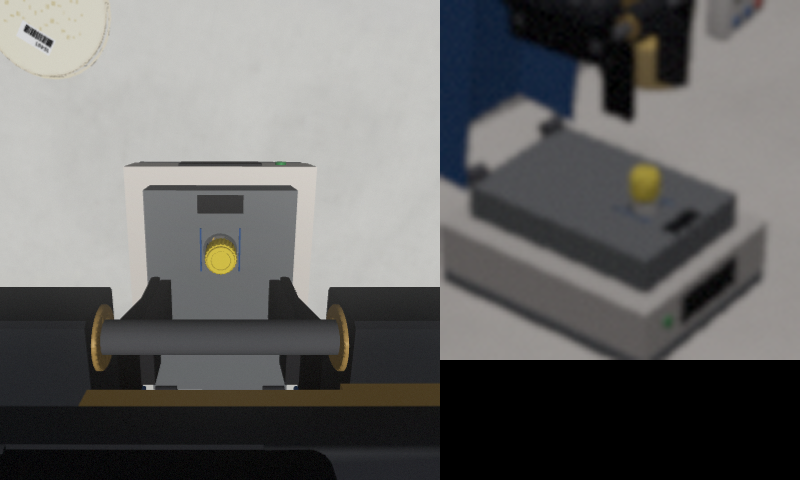

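The cap is seated: its top measures about 104 mm high (home is 103 mm), and it stands upright over the well in the scene crop. Next I'll compute the lid-closing arc and the height of the obstacles behind the lid.

Run:
```python
from h import *
from bench import ctrl
print(ctrl.get_state()["position"])
d=np.array([np.cos(np.radians(11.3)),np.sin(np.radians(11.3))]);H=np.array([.4926,-.0055])+.110*d
for th in np.r_[1.45,np.arange(1.4,-.05,-.1)]:
    c,s=np.cos(th),np.sin(th);X=-.141*c+.0495*s+.0095;z=.078+.141*s+.0495*c+.014
    print(round(th,2),(H+X*d).round(4),round(z,4))
p=np.load("pics/top.npz");D=p["d"];v,u=np.mgrid[60:150,255:345];n=cv2.undistortPoints(np.stack([u,v],-1).reshape(-1,1,2).astype(float),p["mtx"],p["dist_coeffs"]).reshape(-1,2)
dd=D[60:150,255:345].ravel();P=np.c_[n*dd[:,None],dd]@p["T"][:3,:3].T+p["T"][:3,3]
k=(P[:,2]>.05)
for lo in(.05,.1,.15,.2):
    q=P[(P[:,2]>lo)];print(lo,q.min(0).round(3) if len(q) else "",P[:,2].max())
```

```text
[ 0.4921041  -0.00575252  0.17191193]
1.45 [0.6413 0.0242] 0.2379
1.4 [0.6341 0.0228] 0.2394
1.3 [0.6196 0.0199] 0.2411
1.2 [0.6049 0.0169] 0.2414
1.1 [0.5903 0.014 ] 0.2401
1.0 [0.5759 0.0111] 0.2374
0.9 [0.5619 0.0083] 0.2332
0.8 [0.5483 0.0056] 0.2276
0.7 [0.5353 0.003 ] 0.2207
0.6 [0.5231 0.0006] 0.2125
0.5 [ 0.5117 -0.0017] 0.203
0.4 [ 0.5013 -0.0038] 0.1925
0.3 [ 0.492  -0.0056] 0.181
0.2 [ 0.4839 -0.0072] 0.1685
0.1 [ 0.4771 -0.0086] 0.1553
-0.0 [ 0.4715 -0.0097] 0.1415
0.05 [ 0.453 -0.043  0.05 ] 1.2677383398931061
0.1 [ 0.453 -0.042  0.1  ] 1.2677383398931061
0.15 [ 0.453 -0.004  0.15 ] 1.2677383398931061
0.2 [ 0.453 -0.004  0.2  ] 1.2677383398931061
```

```bash
python3 -m inch '[[0,0,50,0,0,0],[0,0,100,0,0,0],[0,0,130,0,0,0],[10,2,135,0,0,0],[55,11,135,0,0,0],[100,20,135,0,0,0],[145,29,135,0,0,0],[170,34,135,0,0,0],[170,34,135,0,0,0],[170,34,135,0,0,0]]' 0 20; python3 turn.py
python3 - <<'E'
from bench import ctrl
import cv2,numpy as np
a,_=ctrl.get_image("scene");b,_=ctrl.get_image("top")
o=np.zeros((400,800,3),np.uint8);o[:400,:400]=cv2.resize(a[100:300,200:400],(400,400));o[:400,400:]=cv2.resize(b[100:300,240:440],(400,400))
cv2.imwrite("pics/m8.png",o[:,:,::-1])
E
```

```text
time: 22.32
position: [0.6619, 0.0279, 0.3063]
tool_rot: [0.309, -3.123, -0.0]
ft_force: [-0.2, 0.4, -0.2]
grip_width: 0.007
grip_force: 0.0
pos [0.6619 0.0279 0.3063] j [-0.23  0.33  0.19  1.31 -0.06  1.51  1.73] turn deg [ 0.01 -0.19  0.01] z [-0.003 -0.    -1.   ]
```

View pics/m8.png

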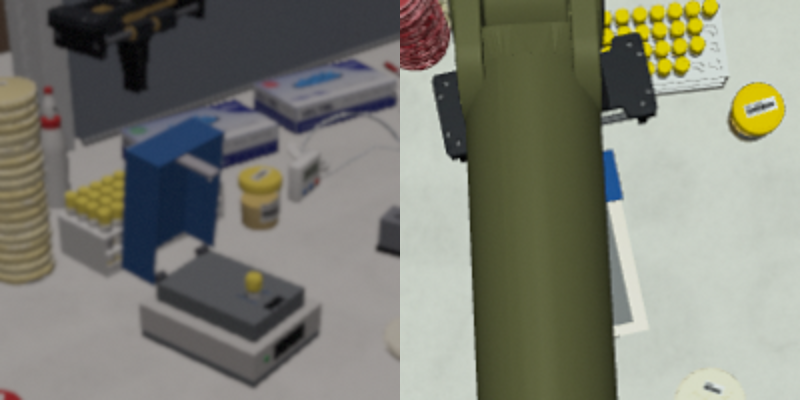

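The closed fingers are above and behind the upright lid, and the tube cap is seated in the well at crop (254,280). Now I'll descend behind the lid and push it along the arc.

```bash
python3 -m inch '[[0,0,-30,0,0,0],[0,0,-55,0,0,0],[0,0,-66,0,0,0],[0,0,-66,0,0,0],[-6,-1,-66,0,0,0],[-13,-2.5,-66,0,0,0],[-20,-4,-67,0,0,0],[-28,-5.5,-66,0,0,0],[-35,-7,-66,0,0,0],[-42,-8.2,-65,0,0,0],[-50,-9.7,-65,0,0,0],[-57,-11,-65,0,0,0]]'; python3 turn.py
```

```text
time: 23.92
position: [0.6053, 0.017, 0.243]
tool_rot: [0.309, -3.126, -0.0]
ft_force: [2.2, -0.4, 2.0]
grip_width: 0.002
grip_force: 1.2
pos [0.6053 0.017  0.243 ] j [-0.23  0.22  0.19  1.57 -0.04  1.36  1.73] turn deg [-0.01 -0.03  0.  ] z [-0.  0. -1.]
```

```bash
python3 -m inch '[[-7,-1.5,-1,0,0,0],[-15,-3,-2,0,0,0],[-22,-4.4,-3,0,0,0],[-29,-5.8,-5,0,0,0],[-36,-7.2,-7,0,0,0],[-43,-8.6,-9,0,0,0],[-50,-10,-12,0,0,0],[-57,-11.3,-15,0,0,0],[-63,-12.6,-18,0,0,0],[-70,-14,-22,0,0,0],[-76,-15,-26,0,0,0],[-82,-16.3,-30,0,0,0],[-87,-17.5,-34,0,0,0],[-93,-18.6,-39,0,0,0],[-98,-19.7,-45,0,0,0],[-103,-20.7,-50,0,0,0],[-108,-21.6,-56,0,0,0],[-113,-22.5,-61,0,0,0],[-117,-23.3,-67,0,0,0],[-121,-24,-74,0,0,0]]'
```

```text
time: 26.42
position: [0.4844, -0.0069, 0.1685]
tool_rot: [0.309, -3.125, -0.0]
ft_force: [0.4, 0.9, 4.2]
grip_width: 0.006
grip_force: 1.7
```

```bash
python3 -m inch '[[-4,-1,-5,0,0,0],[-8,-2,-11,0,0,0],[-12,-3,-16,0,0,0],[-15,-4,-20,0,0,0],[-18,-5,-23,0,0,0],[-20,-5,-26,0,0,0],[-20,-5,-27,0,0,0],[-20,-5,-28,0,0,0],[-20,-5,-29,0,0,0],[-20,-5,-30,0,0,0],[-20,-5,-31,0,0,0],[-20,-5,-32,0,0,0],[-20,-5,-33,0,0,0],[-20,-5,-34,0,0,0],[-20,-5,-34,0,0,0]]'
```

```text
time: 28.3
position: [0.4647, -0.0117, 0.1347]
tool_rot: [0.309, -3.126, -0.001]
ft_force: [-0.9, -0.5, 2.0]
grip_width: 0.01
grip_force: 1.0
```

```bash
python3 -m inch '[[0,0,-1,0,0,0],[0,0,-2,0,0,0],[0,0,-3,0,0,0],[0,0,-3,0,0,0]]'
```

```text
time: 28.8
position: [0.4648, -0.0117, 0.1316]
tool_rot: [0.309, -3.126, -0.001]
ft_force: [-2.5, -1.2, 1.4]
grip_width: 0.005
grip_force: 1.1
```

```bash
python3 -m inch '[[0,0,-1,0,0,0],[0,0,-2,0,0,0],[0,0,-3,0,0,0],[0,0,-3,0,0,0]]'
```

```text
time: 29.3
position: [0.4649, -0.0117, 0.1286]
tool_rot: [0.309, -3.126, -0.001]
ft_force: [-1.2, -0.5, 2.3]
grip_width: 0.007
grip_force: 0.9
```

```bash
python3 -m inch '[[0,0,-1,0,0,0],[0,0,-2,0,0,0],[0,0,-2,0,0,0]]'
```

```text
time: 29.68
position: [0.4647, -0.0118, 0.1273]
tool_rot: [0.309, -3.126, -0.001]
ft_force: [-4.4, -0.5, 6.2]
grip_width: 0.003
grip_force: 3.7
```

One more millimetre brings it to the same firm stop, then I'll let go slowly.

```bash
python3 -m inch '[[0,0,-1,0,0,0],[0,0,-1,0,0,0]]'
```

```text
time: 29.92
position: [0.4647, -0.0118, 0.127]
tool_rot: [0.309, -3.126, -0.001]
ft_force: [-6.8, -1.0, 11.8]
grip_width: 0.006
grip_force: 6.1
```

```bash
python3 -m inch '[[0,0,4,0,0,0],[0,0,10,0,0,0],[0,0,18,0,0,0],[0,0,40,0,0,0],[0,0,70,0,0,0],[0,-50,90,0,0,0],[0,-100,90,0,0,0],[0,-150,90,0,0,0],[0,-200,90,0,0,0],[0,-250,90,0,0,0],[0,-250,90,0,0,0],[0,-250,90,0,0,0],[0,-250,90,0,0,0],[0,-250,90,0,0,0],[0,-250,90,0,0,0],[0,-250,90,0,0,0]]'
python3 - <<'E'
from bench import ctrl
import cv2,numpy as np
a,_=ctrl.get_image("scene");b,_=ctrl.get_image("top")
o=np.zeros((400,800,3),np.uint8);o[:400,:400]=cv2.resize(a[150:350,200:400],(400,400));o[:400,400:]=cv2.resize(b[150:350,240:440],(400,400))
cv2.imwrite("pics/m9.png",o[:,:,::-1])
E
```

```text
time: 31.92
position: [0.4648, -0.2614, 0.2159]
tool_rot: [0.31, -3.126, -0.001]
ft_force: [-0.2, -0.3, 0.9]
grip_width: 0.003
grip_force: 0.0
```

View pics/m9.png

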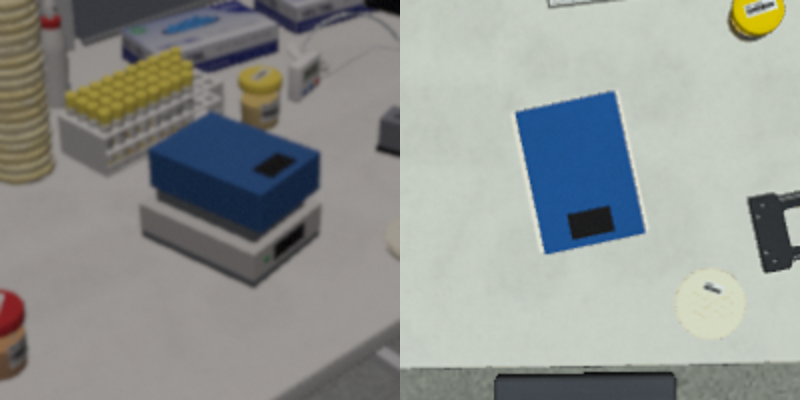

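The lid is shut and the pad is visible at crop (590,222). I'll compare it with its original latched pixel position, then hand in.

Run:
```python
from h import *
from bench import ctrl
ctrl.get_image("top");im,_=ctrl.get_image("top")
for a in(np.load("pics/top.npz")["im"],im):
    c=big(mask(a,(100,120,40),(125,255,255),(285,180,375,290)));h=np.zeros(a.shape[:2],np.uint8);cv2.fillPoly(h,[cv2.convexHull(c)],1)
    pc=cen(big((a.max(2)<60)&(h>0)));print(pc,cv2.contourArea(c));o=pc if a is not im else o
if np.hypot(*(np.array(pc)-o))<1: print(ctrl.close_job())
```

```text
[335.040293040293, 260.8915750915751] 3525.0
[335.02069475240205, 260.9061345158906] 3524.0
the job is handed in; nothing more can be done
None
```

The job is handed in: I freed the lid, put the tube in the well, and closed the lid again; its pad is back within 0.03 pixel of its starting latched position, and the highest force read on the lid was about 16 N.

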